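# Release and slide out the dust collector's filter

### The job

Take the tool with the thin round pin out of the rack, push the button at the bottom of the small well in the dust collector's filter cassette down with the pin, and, holding it down, push the cassette out of the collector by at least 5 cm. Then hang the pin tool back in its own place in the rack and let go; push only with the pin, keep the gripper itself off the collector, and leave the other tools in the rack.

Things in the scene. Friction and masses are not known exactly. Their poses are not given: they have to be found in the camera images.
- pin_tool: The only tool in the rack with a thin pin: steel, diameter 8 mm, 70 mm long. Above it a round wood collar (diameter 48 mm, 70 to 78 mm above the tip), then a square handle 26 x 26 mm, 64 mm tall (78 to 142 mm above the tip). Origin: the pin's tip; z up to the handle, x and y square to its flats (within 0.25 rad of the rack's x and y). 0.1 to 0.2 kg. Its own place is where it hung at the start.
- rack: Fixed low wooden rack, 250 mm long (its y), 64 mm wide (its x), top 85 mm above the bench. Origin: centre of its underside. Three 26 mm square holes in a row at y = -80, 0 and +80 mm; tools hang upright in them, shank through the hole, collar resting on the top, so their lower ends are 15 mm above the bench. Any hole may be the pin tool's.
- flat_chisel: Bystander in the rack: flat steel blade 23 mm wide and 4 mm thick (too wide for the well), the same collar as the pin tool, and a round handle that widens upward to diameter 30 mm, top 130 mm above the blade's end. Origin at the blade's end, z up. To be left in its hole.
- thick_punch: Bystander in the rack: thick round steel rod, diameter 23 mm (too thick for the well), the same collar as the pin tool, and a short knob handle, diameter 40 mm, top 124 mm above the rod's end. Origin at the rod's end, z up. To be left in its hole.
- unit: Low grey bench dust collector, fixed. Base plate 170 mm (its x) by 270 mm (its y), origin on the bench under the cassette. A 100 mm high housing on its +y end (from y = +60 mm) holds the grey filter cassette: 110 mm wide, flat top 52 mm above the bench, with white pleats and the small well. The cassette slides out along this frame's -y.
- well (a point): Centre of the mouth of the square well (22 x 22 mm, straight walls) in the cassette's flat top, 52 mm above the bench. The steel button fills the well's bottom, its face 16 mm below the mouth. Axes as the dust collector's: z up, the cassette slides out along -y, the housing's face is 80 mm away on the +y side at the start. The point moves with the cassette.
- button (a joint): How far the button is pressed down, m: 0 up, 0.008 at its stop. A spring pushes it up (1 N at first, 4 N at the stop). From about 0.005 on the cassette is unlocked.
- filter (a joint): How far the cassette has slid out, m: 0 home, 0.070 at its stop. With the button up it is locked (2 mm of play). With it down it slides against about 2 N of friction and a little drag, and stays where it is left. The button must be held down for the first 42 mm; farther out it springs back up when let go.
There are look-alikes about, which are no part of the job. What is shaped like the pin_tool but blue or green is not meant.

How it is judged:
By the outcome, as a careful person would: the job done as asked, in the order asked, and still so for the second after the job is handed in, with the robot touching nothing.
It also fails if it takes over 54 s, if anything falls off the work surface, if the arm or the gripper's body presses on something with over 40 N, if the wrist force passes 120 N, or if a joint passes its speed limit or range.

### The arm

A 6-joint arm with a two-finger parallel gripper is mounted at the origin on the work surface. World frame = base frame: x ahead of the robot, y to its left, z up, the work surface at z = 0. Lengths are in m, angles in rad, forces in N, time in s.
With the tool pointing down it reaches from about 0.25 to 0.775 m from the base axis. Payload 4 kg.
Tool frame: the origin (TCP) lies at the very end of the fingers, on their centre line; the grasp point (between the pads) lies 19 mm behind it; z points along the fingers, y is the line along which they close (so a half turn about z gives the same grasp; the last joint's range is limited). The gripper opens to 94 mm and grips with 3 to 60 N. Pads are 16 mm wide; open, the fingers measure 119 mm over their backs; the gripper's body (75 mm by 177 mm) begins 78 mm behind the grasp point.
Start: joints at [1.17, 0.087, 1.371, -0, 1.684, -0.103], TCP at [0.161, 0.526, 0.206] pointing down, gripper open.
Joint ranges: [-3.1, 3.1], [-0.76, 2.03], [0.27, 2.55], [-1.08, 4.22], [0.17, 2.65], [-2.57, 2.57]. Speed limits (rad/s): [2.79, 2.79, 3.14, 3.14, 3.14, 3.14].

### API

Orientations are given as [roll, pitch, yaw] about the fixed x, y, z axes, in that order (R = Rz(yaw) Ry(pitch) Rx(roll)).
In Python, from bench import robot, vision gives the robot as it stands.
- The arm moves only by the shell command python3 -m crank 'ROWS'. ROWS is JSON, a list of rows, each a list of 3 entries, a list of its own where there are three numbers: the closure, from 0 (fully open) to 1 (shut), then the shift along the tool's x, y, z in m, then the turn, a rotation vector about the tool's x, y, z in degrees. A call has 1 to 8 rows; each row shifts and turns the commanded pose from where the row before left it, along the tool's axes as they then stand; what a row does not reach is not made up. A row lasts 1/10 s, in which the tool goes at most 50 mm and 8.59 degrees, less where a joint would pass 70% of its speed; a pose out of reach is approached as far as the arm can. A call with a gripper value outside its range is refused whole. The fingers move at their own pace and stop on an object; the grip force is fixed at half the most. Time passes only in rows, so rows that do not move let the fingers close. It gives the time, the measured TCP pose, the force, the opening and the grip force at its end, in the units of the state.
- robot.get_obs(): the state, without advancing time (a new reading comes with each control period).
- vision.snapshot(name): name is "scene" or "top"; returns a dict with "color" (400x640x3 uint8, red, green, blue), "z_map" (400x640 float32, m along the optical axis (not along the pixel's ray), 0 where there is no reading), "fx", "fy", "cx", "cy" (pixels), "dist" ([k1, k2, p1, p2, k3] as OpenCV has them; the pictures are not rectified), "R" (3x3) and "t" (3): a world point X has camera coordinates R X + t. Camera axes: x right, y down, z forward; pixel columns grow to the right and rows downward; lengths in m; the calibration is good to about 2 mm. A picture is of the moment at which its call begins.
- robot.close_job(): hands the job in; it is judged then, once.
The state is a dict: "time": time; "joint_positions": joint angles; "qvel": joint speeds; "joint_torque": joint torques, N m; "tool_pos": TCP position; "ee_rot": TCP orientation; "wrist_force": force on the tool from outside, world axes, zero at the start; "wrist_torque": the same for the moment, N m; "width": finger opening in m; "finger_force": force on a finger pad.
Only numpy, scipy, OpenCV 4.12 (cv2) and the standard library are available. Lean on these libraries where they do the work, as an engineer would, in place of code of your own. Each camera call takes 0.05 s, during which the arm holds its last target. There are 200 camera calls.

## Working session

There is one attempt and no reset: what is moved stays moved. The work goes in short steps, Python scripts to look and compute and a shell command to move; the robot and the scene stay as the last step left them, time stands still between calls to the robot, and variables do not carry over. Pictures are saved under pics/ and viewed, at most 12 in all, crops included, and the job is handed in when it is done.

```bash
ls; mkdir -p pics
cat > h.py <<'E'
import numpy as np, cv2
from bench import robot, vision
def snap(n):
    s=vision.snapshot(n); np.save(f'/tmp/{n}.npy',s,allow_pickle=True); return s
def load(n): return np.load(f'/tmp/{n}.npy',allow_pickle=True).item()
def K(s): return np.array([[s['fx'],0,s['cx']],[0,s['fy'],s['cy']],[0,0,1.]])
def ray(s,u,v):
    p=cv2.undistortPoints(np.array([[[u,v]]],float),K(s),np.array(s['dist']))[0,0]
    R=np.array(s['R']);t=np.array(s['t'])
    return -R.T@t, R.T@np.array([p[0],p[1],1.])
def on_z(s,u,v,z):
    c,d=ray(s,u,v); return c+d*(z-c[2])/d[2]
def depth_pt(s,u,v):
    c,d=ray(s,u,v); return c+d*s['z_map'][int(round(v)),int(round(u))]
def proj(s,X):
    return cv2.projectPoints(np.array(X,float).reshape(-1,1,3),cv2.Rodrigues(np.array(s['R']))[0],np.array(s['t'],float),K(s),np.array(s['dist']))[0][:,0]
E
python3 - <<'E'
from h import *
for n in('scene','top'):
    s=snap(n); cv2.imwrite(f'pics/{n}0.png',s['color'][:,:,::-1]); print(n,s['fx'],s['dist'],-np.array(s['R']).T@s['t'])
print(robot.get_obs())
E
```

```text
pics
scene 415.95827089377514 [-0.04292573  0.          0.          0.          0.        ] [ 1.2330763  -0.05479325  0.586331  ]
top 378.4398534479341 [-0.03738864  0.          0.          0.          0.        ] [ 0.40030218 -0.03485513  0.93887576]
{'time': 0.1, 'joint_positions': array([ 1.16988388e+00,  8.78535613e-02,  1.37208191e+00, -2.34027280e-05,
        1.68359348e+00, -1.03110589e-01]), 'qvel': array([-4.76480609e-05, -8.51644096e-04, -1.89344375e-03,  1.11469516e-03,
       -2.80771341e-03,  1.12954254e-03]), 'joint_torque': array([ 1.52893008e-03, -3.41251194e+01, -3.03301549e+01,  7.18669756e-02,
        3.03810916e-02, -9.89761702e-05]), 'tool_pos': array([0.16120675, 0.52533308, 0.20444703]), 'ee_rot': array([-3.13966425e+00, -1.76163415e-04,  2.84378802e+00]), 'wrist_force': array([-0.29902846, -0.22404425, -0.44918196]), 'wrist_torque': array([-0.01407465, -0.02800763,  0.05095453]), 'finger_force': 0.0, 'width': 0.09407969418413308}
```

View pics/scene0.png

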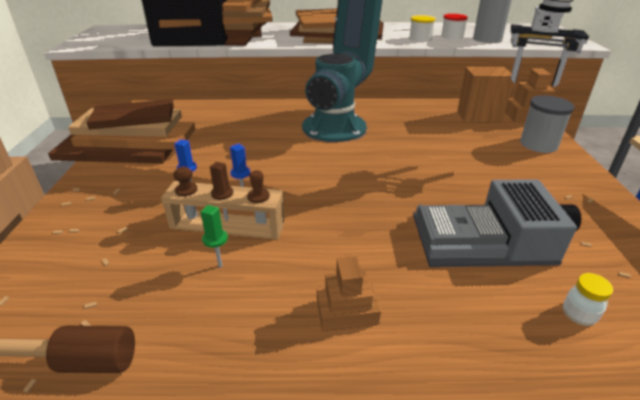

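View pics/top0.png

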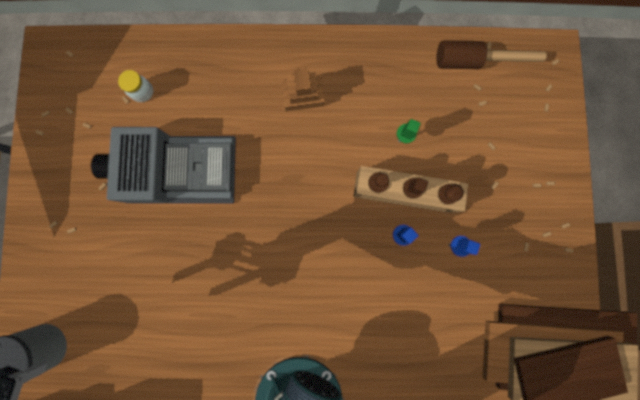

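Scene view: rack near (225,205), with the middle tool (221,180) looking square and tallest; the collector is at (490,230). Top view: rack at (412,188), collector at (172,167), well probably the dark spot near (197,167). Next I'll zoom in.

Run:
```python
from h import *
a=load('scene')['color'][:,:,::-1];b=load('top')['color'][:,:,::-1]
z=lambda im,x,y,w,h:cv2.resize(im[y:y+h,x:x+w],(400,300),interpolation=cv2.INTER_CUBIC)
cv2.imwrite('pics/z.png',np.vstack([np.hstack([z(a,150,135,160,120),z(a,405,165,160,120)]),np.hstack([z(b,350,140,128,96),z(b,120,120,128,96)])]))
```

```text
(no output)
```

View pics/z.png

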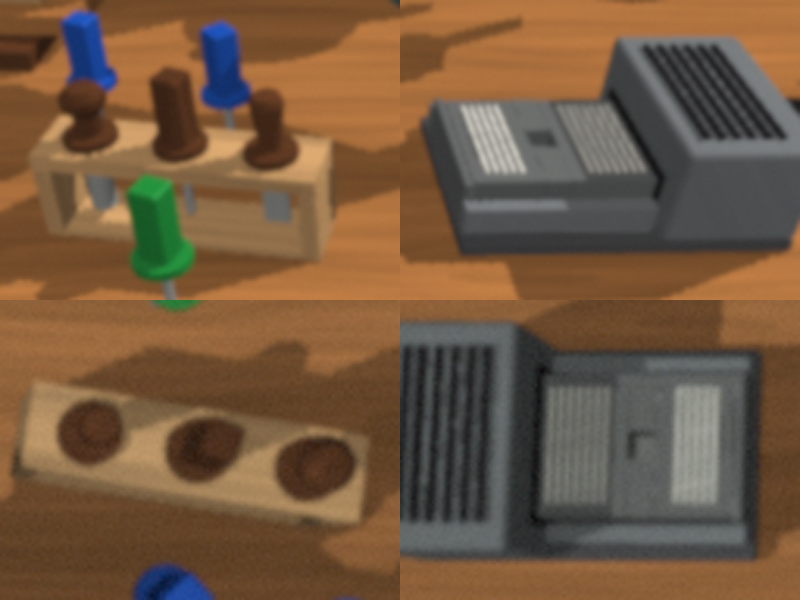

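```bash
cat >> h.py <<'E'
def cloud(s):
    h,w=s['z_map'].shape; g=np.stack(np.meshgrid(np.arange(w),np.arange(h)),-1).reshape(-1,1,2).astype(float)
    p=cv2.undistortPoints(g,K(s),np.array(s['dist']))[:,0]; z=s['z_map'].reshape(-1,1)
    return ((np.c_[p,np.ones(len(p))]*z-s['t'])@np.array(s['R'])).reshape(h,w,3)
E
python3 - <<'E'
from h import *
s=load('top');c=load('scene');P=cloud(s)
def rect(m):
    cs=cv2.findContours(m.astype(np.uint8),0,2)[0]; k=max(cs,key=cv2.contourArea); return cv2.minAreaRect(k)
def wr(m,z,name):
    r=rect(m); q=np.array([on_z(s,u,v,z) for u,v in cv2.boxPoints(r)])[:,:2]
    e=np.roll(q,-1,0)-q; print(name,'c',q.mean(0).round(4),'edges',np.linalg.norm(e,axis=1).round(4),'ang',np.degrees(np.arctan2(e[:,1],e[:,0])).round(1))
z=P[:,:,2]; roi=np.zeros(z.shape,bool); roi[150:220,345:480]=1
for lo in(.05,.06,.07): wr(roi&(z>lo),.085,f'rack{lo}')
roi[:]=0; roi[110:220,100:250]=1
wr(roi&(z>.02),.052,'unit>.02'); wr(roi&(z>.08),.1,'housing')
print('z bench',np.median(z[250:300,400:500]))
# two-view well and handle
u,v=197.4,166.4; print('well top',on_z(s,u,v,.052),'scene',on_z(c,461.4,220.2,.052), 'depth',depth_pt(s,200,170))
# height tops in rack
for n,(x,y) in dict(l=(379,180),m=(416,186),r=(452,192)).items(): print(n,z[y-8:y+9,x-10:x+11].max(), P[y,x])
# dark brown collars scene points: high cloud points from scene
Q=cloud(c); m=np.zeros(z.shape,bool); m[155:200,205:240]=1
m&=(Q[:,:,2]>.12)&(Q[:,:,2]<.17); v,u=np.nonzero(m); print('handle scene px',len(u), Q[m].mean(0), Q[m].max(0),Q[m].min(0))
E
```

```text
rack0.05 c [ 0.4984 -0.2595] edges [0.0682 0.2545 0.0685 0.2522] ang [ -9.9 -99.3 168.2  80.7]
rack0.06 c [ 0.4989 -0.26  ] edges [0.0671 0.2535 0.0674 0.2514] ang [ -9.7 -99.1 168.4  80.9]
rack0.07 c [ 0.4988 -0.2605] edges [0.0671 0.2524 0.0674 0.2503] ang [ -9.7 -99.1 168.4  80.9]
unit>.02 c [0.5611 0.317 ] edges [0.3213 0.1832 0.3139 0.1849] ang [ -90.  -178.4   90.2    3.9]
housing c [0.5545 0.3795] edges [0.1392 0.1695 0.136  0.1704] ang [ -90.1 -177.2   90.2    3.9]
z bench -0.0006418227287198271
well top [0.5543791  0.24034346 0.052     ] scene [0.55838341 0.24550464 0.052     ] depth [0.54874973 0.23937821 0.03364236]
l 0.938875760801383 [ 0.51030868 -0.17436236  0.14625054]
m 0.938875760801383 [ 0.4966069  -0.25026476  0.15607514]
r 0.1411792698617386 [ 0.48617028 -0.33280226  0.13808733]
handle scene px 325 [ 0.50518837 -0.25441602  0.14072428] [ 0.51858685 -0.23061149  0.15714256] [ 0.40233784 -0.27324356  0.12006481]
```

Run:
```python
from h import *
s=load('top');c=load('scene')
print('face top',on_z(s,157.8,166,.1),'face low',on_z(s,165.8,166,.052))
for d,(x,y,w,h),n in((s,(188,156,20,20),'top'),(c,(448,210,28,20),'scene')):
    g=cv2.cvtColor(d['color'],cv2.COLOR_RGB2GRAY)[y:y+h,x:x+w]; g=cv2.resize(g,None,fx=8,fy=8,interpolation=cv2.INTER_CUBIC)
    m=(g<np.median(g)-.45*(np.median(g)-g.min())).astype(np.uint8)
    k=max(cv2.findContours(m,0,2)[0],key=cv2.contourArea); bx,by,bw,bh=cv2.boundingRect(k)
    f=lambda a,b:on_z(d,x+(a+.5)/8-.5,y+(b+.5)/8-.5,.052)[:2].round(4)
    print(n,(bx/8+x,by/8+y,bw/8,bh/8),f(bx+bw/2,by+bh/2),'corners',f(bx,by),f(bx+bw,by+bh))
# unit edge direction: cassette/base edges by depth at several columns
P=cloud(s);z=P[:,:,2]
for col in range(170,232,12):
    r=np.nonzero(z[110:220,col]>.012)[0]+110; print(col,on_z(s,col,r[0]-.5,.02)[:2].round(4),on_z(s,col,r[-1]+.5,.02)[:2].round(4))
Q=cloud(c)
for zl,zh in((.1,.115),(.115,.13),(.13,.145),(.145,.153)):
    m=np.zeros(z.shape,bool);m[155:200,205:240]=1;m&=(Q[:,:,2]>zl)&(Q[:,:,2]<zh)&(Q[:,:,0]>.46)
    print(zl,m.sum(),Q[m].mean(0).round(4),Q[m].min(0).round(3),Q[m].max(0).round(3))
for n,d,pts in(('blue/green top',s,((404,235),(465,246),(408,131))),):
    for u,v in pts: print(n,depth_pt(d,u,v))
```

```text
face top [0.54673577 0.31519994 0.1       ] face low [0.55515646 0.31601284 0.052     ]
top (192.5, 161.625, 7.5, 9.125) [0.5559 0.2442] corners [0.5669 0.2536] [0.545  0.2348]
scene (455.875, 217.25, 11.75, 6.5) [0.5579 0.2455] corners [0.5468 0.2361] [0.5688 0.2546]
170 [0.6377 0.3219] [0.4706 0.3142]
182 [0.6326 0.2916] [0.4805 0.2851]
194 [0.6327 0.2616] [0.4806 0.2557]
206 [0.6378 0.2318] [0.4758 0.2261]
218 [0.6328 0.2018] [0.4419 0.1958]
230 [0.6379 0.1721] [0.476  0.1675]
0.1 101 [ 0.5108 -0.2546  0.1075] [ 0.494 -0.273  0.1  ] [ 0.519 -0.241  0.115]
0.115 99 [ 0.5106 -0.2547  0.1223] [ 0.495 -0.273  0.115] [ 0.518 -0.241  0.13 ]
0.13 105 [ 0.5107 -0.2551  0.1372] [ 0.495 -0.273  0.13 ] [ 0.518 -0.241  0.145]
0.145 64 [ 0.5103 -0.2541  0.1491] [ 0.496 -0.272  0.145] [ 0.519 -0.241  0.153]
blue/green top [ 0.39448588 -0.22645237  0.1408097 ]
blue/green top [ 0.37103555 -0.35950651  0.13133218]
blue/green top [ 0.621866   -0.24326763  0.12915734]
```

```bash
python3 -m crank '[[0,[0.05,0,-0.01],[0,0,8.5]],[0,[0.05,0,0],[0,0,8.5]],[0,[0.05,0,0],[0,0,8.5]]]'
```

```text
time: 0.4
tool_pos: [0.0349, 0.585, 0.2149]
ee_rot: [3.141, -0.0, 2.42]
wrist_force: [1.1, 0.4, -0.2]
width: 0.0941
finger_force: 0.0
```

```bash
cat >> h.py <<'E'
def plan(x,y,z,yaw,step=.049,frm=None):
    o=robot.get_obs(); p=np.array(o['tool_pos']);a=o['ee_rot'][2]
    d=np.array([x,y,z])-p; da=(np.radians(yaw)-a+np.pi)%(2*np.pi)-np.pi
    n=int(max(np.ceil(np.linalg.norm(d)/step),np.ceil(abs(np.degrees(da))/8.4),1))
    print('from',p.round(4),np.degrees(a).round(1),'rows',n)
    for i in range(n):
        b=a+da*i/n; w=d/n; c,s=np.cos(b),np.sin(b)
        print([[round(c*w[0]+s*w[1],4),round(s*w[0]-c*w[1],4),round(-w[2],4)],round(-np.degrees(da)/n,1)])
E
python3 -c "
from h import *
plan(.502,-.257,.21,80)"
```

```text
from [0.0349 0.585  0.2149] 138.6 rows 20
[[np.float64(-0.0454), np.float64(-0.0162), np.float64(0.0002)], np.float64(2.9)]
[[np.float64(-0.0461), np.float64(-0.0138), np.float64(0.0002)], np.float64(2.9)]
[[np.float64(-0.0468), np.float64(-0.0114), np.float64(0.0002)], np.float64(2.9)]
[[np.float64(-0.0473), np.float64(-0.009), np.float64(0.0002)], np.float64(2.9)]
[[np.float64(-0.0477), np.float64(-0.0066), np.float64(0.0002)], np.float64(2.9)]
[[np.float64(-0.048), np.float64(-0.0042), np.float64(0.0002)], np.float64(2.9)]
[[np.float64(-0.0481), np.float64(-0.0017), np.float64(0.0002)], np.float64(2.9)]
[[np.float64(-0.0481), np.float64(0.0008), np.float64(0.0002)], np.float64(2.9)]
[[np.float64(-0.048), np.float64(0.0032), np.float64(0.0002)], np.float64(2.9)]
[[np.float64(-0.0478), np.float64(0.0057), np.float64(0.0002)], np.float64(2.9)]
[[np.float64(-0.0475), np.float64(0.0081), np.float64(0.0002)], np.float64(2.9)]
[[np.float64(-0.047), np.float64(0.0105), np.float64(0.0002)], np.float64(2.9)]
[[np.float64(-0.0464), np.float64(0.0129), np.float64(0.0002)], np.float64(2.9)]
[[np.float64(-0.0457), np.float64(0.0153), np.float64(0.0002)], np.float64(2.9)]
[[np.float64(-0.0448), np.float64(0.0176), np.float64(0.0002)], np.float64(2.9)]
[[np.float64(-0.0439), np.float64(0.0199), np.float64(0.0002)], np.float64(2.9)]
[[np.float64(-0.0428), np.float64(0.0221), np.float64(0.0002)], np.float64(2.9)]
[[np.float64(-0.0416), np.float64(0.0242), np.float64(0.0002)], np.float64(2.9)]
[[np.float64(-0.0403), np.float64(0.0263), np.float64(0.0002)], np.float64(2.9)]
[[np.float64(-0.0389), np.float64(0.0284), np.float64(0.0002)], np.float64(2.9)]
```

```bash
sed -i 's/print(\[\[round(c\*w\[0\].*/print([(v:=[c*w[0]+s*w[1],s*w[0]-c*w[1],-w[2]]) and [round(float(k),4) for k in v],round(float(-np.degrees(da)\/n),1)])/' h.py
python3 -m crank '[[0,[-0.045,-0.016,0],[0,0,2.9]],[0,[-0.046,-0.014,0],[0,0,2.9]],[0,[-0.047,-0.011,0],[0,0,2.9]],[0,[-0.047,-0.009,0],[0,0,2.9]],[0,[-0.048,-0.007,0],[0,0,2.9]],[0,[-0.048,-0.004,0],[0,0,2.9]],[0,[-0.048,-0.002,0],[0,0,2.9]],[0,[-0.048,0.001,0],[0,0,2.9]]]'
python3 -m crank '[[0,[-0.048,0.003,0],[0,0,2.9]],[0,[-0.048,0.006,0],[0,0,2.9]],[0,[-0.047,0.008,0],[0,0,2.9]],[0,[-0.047,0.010,0],[0,0,2.9]],[0,[-0.046,0.013,0],[0,0,2.9]],[0,[-0.046,0.015,0],[0,0,2.9]]]'
python3 -c "
from h import *
plan(.498,-.259,.21,80)"
```

```text
time: 1.2
tool_pos: [0.2258, 0.2485, 0.2142]
ee_rot: [3.141, 0.0, 2.021]
wrist_force: [1.3, 0.1, -0.2]
width: 0.0945
finger_force: 0.0
time: 1.8
tool_pos: [0.3686, -0.0023, 0.2144]
ee_rot: [3.141, -0.0, 1.715]
wrist_force: [0.1, 0.1, 0.4]
width: 0.0939
finger_force: 0.0
from [ 0.3686 -0.0023  0.2144] 98.3 rows 6
[[-0.0454, 0.0152, 0.0007], 3.0]
[[-0.0446, 0.0176, 0.0007], 3.0]
[[-0.0436, 0.0199, 0.0007], 3.0]
[[-0.0425, 0.0222, 0.0007], 3.0]
[[-0.0412, 0.0244, 0.0007], 3.0]
[[-0.0399, 0.0266, 0.0007], 3.0]
```

```bash
python3 -m crank '[[0,[-0.045,0.015,0],[0,0,3]],[0,[-0.044,0.018,0],[0,0,3]],[0,[-0.044,0.020,0],[0,0,3]],[0,[-0.042,0.022,0],[0,0,3]],[0,[-0.041,0.024,0],[0,0,3]],[0,[-0.030,0.02,0],[0,0,3]],[0,[0,0,0],[0,0,0]]]'
python3 - <<'E'
from h import *
plan(.498,-.259,.105,80)
a=snap('scene')['color'][:,:,::-1];b=snap('top')['color'][:,:,::-1]
z=lambda im,x,y,w,h:cv2.resize(im[y:y+h,x:x+w],(400,300),interpolation=cv2.INTER_CUBIC)
cv2.imwrite('pics/z2.png',np.hstack([z(a,150,105,160,120),z(b,350,140,128,96)]))
E
```

```text
time: 2.5
tool_pos: [0.4936, -0.2481, 0.212]
ee_rot: [-3.138, -0.0, 1.399]
wrist_force: [0.1, -0.4, -0.1]
width: 0.0945
finger_force: 0.0
from [ 0.4936 -0.2481  0.212 ] 80.2 rows 3
[[-0.0033, 0.0021, 0.0357], 0.1]
[[-0.0033, 0.0021, 0.0357], 0.1]
[[-0.0033, 0.0021, 0.0357], 0.1]
```

View pics/z2.png

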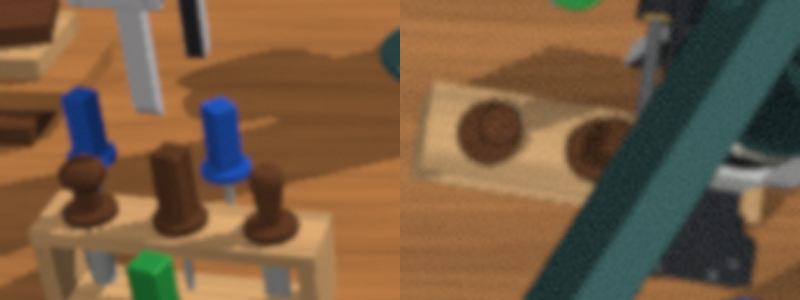

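The scene crop shows the fingers above and slightly left of the middle tool, and the top crop shows the arm partly covering the rack. I'll check by projecting the TCP.

Run:
```python
from h import *
s=load('top');c=load('scene')
T=np.array([.4936,-.2481,.212]);a=np.radians(80.2);yv=np.array([np.sin(a),-np.cos(a),0])
X=[T,T+.047*yv,T-.047*yv,[.498,-.259,.157]]
p=proj(c,X);q=proj(s,X)
print('scene crop',((p-[150,105])*2.5).round(0).tolist(),'top crop',((q-[350,140])*3.125+[400,0]).round(0).tolist())
```

```text
scene crop [[172.0, 81.0], [150.0, 109.0], [192.0, 55.0], [167.0, 144.0]] top crop [[627.0, 138.0], [638.0, 64.0], [616.0, 212.0], [620.0, 142.0]]
```

```bash
python3 -m crank '[[0,[-0.008,0.008,0],[0,0,0]],[0,[0,0,0.035],[0,0,0]],[0,[0,0,0.036],[0,0,0]],[0,[0,0,0.035],[0,0,0]],[0,[0,0,0],[0,0,0]],[0.5,[0,0,0],[0,0,0]],[0.7,[0,0,0],[0,0,0]],[0.9,[0,0,0],[0,0,0]]]'
python3 -m crank '[[1,[0,0,0],[0,0,0]],[1,[0,0,0],[0,0,0]],[1,[0,0,0],[0,0,0]],[1,[0,0,0],[0,0,0]]]'
```

```text
time: 3.4
tool_pos: [0.5012, -0.2545, 0.1116]
ee_rot: [3.137, 0.002, 1.404]
wrist_force: [-0.0, -0.4, 0.6]
width: 0.0734
finger_force: 0.0
time: 3.8
tool_pos: [0.4997, -0.2538, 0.1087]
ee_rot: [3.141, -0.0, 1.404]
wrist_force: [-0.1, -0.7, -0.5]
width: 0.0415
finger_force: 0.0
```

```bash
python3 -m crank '[[1,[-0.002,0,0.001],[0,0,0]],[1,[-0.001,0,0],[0,0,0]],[1,[0,0,0],[0,0,0]],[1,[0,0,0],[0,0,0]],[1,[0,0,0],[0,0,0]]]'
python3 -m crank '[[1,[0,0,0],[0,0,0]],[1,[0,0,0],[0,0,0]]]'
```

```text
time: 4.3
tool_pos: [0.4993, -0.2567, 0.1075]
ee_rot: [3.142, -0.0, 1.404]
wrist_force: [1.0, 1.0, -0.8]
width: 0.0277
finger_force: 27.9
time: 4.5
tool_pos: [0.4992, -0.2567, 0.1075]
ee_rot: [-3.141, -0.0, 1.404]
wrist_force: [0.0, 0.5, -1.6]
width: 0.0275
finger_force: 27.9
```

```bash
python3 -m crank '[[1,[0,0,-0.01],[0,0,0]],[1,[0,0,-0.025],[0,0,0]],[1,[0,0,-0.035],[0,0,0]],[1,[0,0,-0.04],[0,0,0]],[1,[0,0,-0.04],[0,0,0]],[1,[0,0,-0.01],[0,0,0]],[1,[0,0,0],[0,0,0]]]'
python3 - <<'E'
from h import *
a=snap('scene');print(robot.get_obs()['wrist_torque'])
im=a['color'][:,:,::-1]
cv2.imwrite('pics/z3.png',cv2.resize(im[70:250,130:330],(600,540),interpolation=cv2.INTER_CUBIC))
plan(.556,.2455,.25,90)
E
```

```text
time: 5.2
tool_pos: [0.4997, -0.2573, 0.2696]
ee_rot: [3.138, 0.002, 1.404]
wrist_force: [-0.4, -0.4, -2.4]
width: 0.0275
finger_force: 27.9
[-0.07856692  0.05529391  0.01430573]
from [ 0.499  -0.2568  0.2669] 80.4 rows 11
[[0.0459, -0.0025, 0.0015], -0.9]
[[0.0459, -0.0018, 0.0015], -0.9]
[[0.0459, -0.0011, 0.0015], -0.9]
[[0.046, -0.0004, 0.0015], -0.9]
[[0.046, 0.0003, 0.0015], -0.9]
[[0.0459, 0.001, 0.0015], -0.9]
[[0.0459, 0.0017, 0.0015], -0.9]
[[0.0459, 0.0024, 0.0015], -0.9]
[[0.0458, 0.0031, 0.0015], -0.9]
[[0.0458, 0.0038, 0.0015], -0.9]
[[0.0457, 0.0045, 0.0015], -0.9]
```

View pics/z3.png

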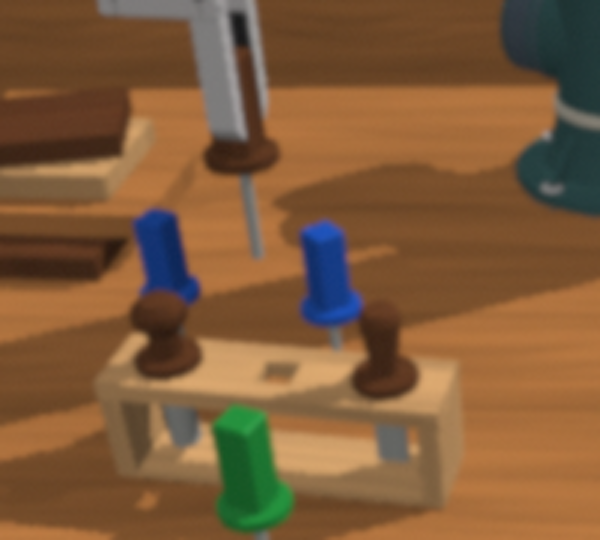

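The pin tool hangs in the grip with its tip at crop (259,256), and the empty hole is at crop (280,371). The other tools are untouched.

```bash
python3 - <<'E'
from h import *
c=load('scene')
print('tip',on_z(c,130+259/3,70+256/3,.1744),'collar',on_z(c,130+242/3,70+155/3,.2484),'hole',on_z(c,130+280/3,70+371/3,.085))
T=np.array([.4992,-.2568,.2669]); print(((proj(c,[T-[0,0,.0925],T-[0,0,.0185]])-[130,70])*3).round(0))
E
python3 -m crank '[[1,[0.046,-0.002,0],[0,0,-0.9]],[1,[0.046,-0.002,0],[0,0,-0.9]],[1,[0.046,-0.001,0],[0,0,-0.9]],[1,[0.046,0,0],[0,0,-0.9]],[1,[0.046,0,0],[0,0,-0.9]],[1,[0.046,0.001,0],[0,0,-0.9]],[1,[0.046,0.002,0],[0,0,-0.9]],[1,[0.046,0.002,0],[0,0,-0.9]]]'
python3 -m crank '[[1,[0.046,0.003,0.02],[0,0,-0.9]],[1,[0.046,0.004,0.03],[0,0,-0.9]],[1,[0.04,0.005,0.03],[0,0,-0.9]],[1,[0,0,0.02],[0,0,0]],[1,[0,0,0],[0,0,0]]]'
python3 - <<'E'
from h import *
plan(.556,.2455,.17,90)
for n in('scene','top'): snap(n)
im=load('scene')['color'][:,:,::-1];b=load('top')['color'][:,:,::-1]
z=lambda im,x,y,w,h:cv2.resize(im[y:y+h,x:x+w],(400,400),interpolation=cv2.INTER_CUBIC)
cv2.imwrite('pics/z4.png',np.hstack([z(im,400,140,100,100),z(b,150,110,100,100)]))
E
```

```text
tip [ 0.49854206 -0.25736655  0.1744    ] collar [ 0.49907524 -0.25772044  0.2484    ] hole [ 0.50517736 -0.25388071  0.085     ]
[[260. 256.]
 [243. 155.]]
time: 6.05
tool_pos: [0.5388, 0.1108, 0.2636]
ee_rot: [-3.135, 0.001, 1.53]
wrist_force: [0.8, 0.0, -1.2]
width: 0.0272
finger_force: 28.1
time: 6.55
tool_pos: [0.5508, 0.236, 0.1618]
ee_rot: [-3.127, 0.005, 1.579]
wrist_force: [0.4, -0.4, -3.2]
width: 0.0273
finger_force: 28.1
from [0.5508 0.236  0.1618] 90.5 rows 1
[[0.0094, 0.0053, -0.0082], 0.5]
```

View pics/z4.png

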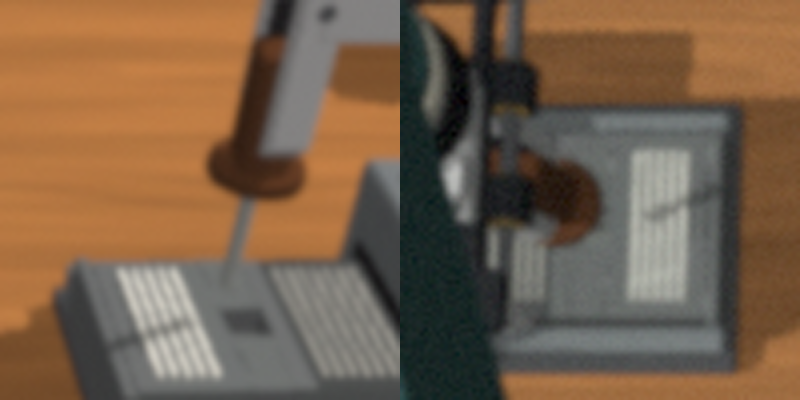

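The pin is upright above the cassette. The well is at crop (246,321), which gives about (0.557, 0.245); the scene camera agrees with the robot on the tip.

```bash
python3 -m crank '[[1,[0.009,0.006,0],[0,0,0]],[1,[0,0,0],[0,0,0]],[1,[0,0,0],[0,0,0]]]'
python3 - <<'E'
from h import *
plan(.557,.245,.137,90)
snap('scene')
im=load('scene')['color'][:,:,::-1]
cv2.imwrite('pics/z5.png',cv2.resize(im[160:240,410:510],(800,640)[:1]+(600,),interpolation=cv2.INTER_CUBIC))
E
```

```text
time: 6.95
tool_pos: [0.562, 0.245, 0.1721]
ee_rot: [3.139, -0.001, 1.576]
wrist_force: [0.3, -0.2, -1.2]
width: 0.0273
finger_force: 28.1
from [0.562  0.245  0.1721] 90.3 rows 1
[[-0.0, -0.005, 0.0351], 0.3]
```

View pics/z5.png

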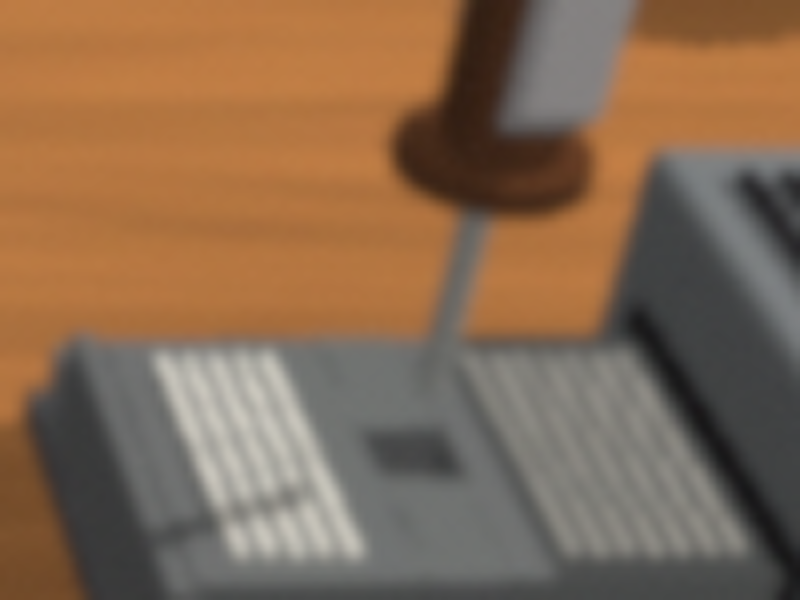

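Tip at crop (428,390), well mouth at (413,452). Next I'll shift 5 mm back in x and lower to just above the mouth.

```bash
python3 - <<'E'
from h import *
c=load('scene');f=lambda u,v:(410+u/8,160+v/7.5)
print('tip',on_z(c,*f(428,390),.0796),'well',on_z(c,*f(413,452),.052))
E
python3 -m crank '[[1,[0,-0.005,0.01],[0,0,0]],[1,[0,0,0.015],[0,0,0]],[1,[0,0,0],[0,0,0]],[1,[0,0,0],[0,0,0]]]'
```

```text
tip [0.56655237 0.24195826 0.0796    ] well [0.55861128 0.24591291 0.052     ]
time: 7.4
tool_pos: [0.5553, 0.2449, 0.1441]
ee_rot: [-3.139, 0.001, 1.577]
wrist_force: [0.6, 1.0, -1.6]
width: 0.0272
finger_force: 28.1
```

```bash
python3 -m crank '[[1,[0.001,0.001,0.004],[0,0,0]],[1,[0,0,0.004],[0,0,0]],[1,[0,0,0.003],[0,0,0]],[1,[0,0,0],[0,0,0]],[1,[0,0,0],[0,0,0]]]'
python3 -m crank '[[1,[0,0,0.002],[0,0,0]],[1,[0,0,0],[0,0,0]],[1,[0,0,0],[0,0,0]]]'
```

```text
time: 7.9
tool_pos: [0.5571, 0.2462, 0.1346]
ee_rot: [-3.142, -0.0, 1.577]
wrist_force: [1.0, -0.5, -1.8]
width: 0.0273
finger_force: 28.1
time: 8.2
tool_pos: [0.5571, 0.2462, 0.1326]
ee_rot: [3.142, -0.0, 1.577]
wrist_force: [0.1, 0.0, -2.3]
width: 0.0273
finger_force: 28.1
```

The tip is inside the well with no contact yet.

```bash
python3 -m crank '[[1,[0,0,0.003],[0,0,0]],[1,[0,0,0.003],[0,0,0]],[1,[0,0,0],[0,0,0]],[1,[0,0,0],[0,0,0]]]'
python3 -m crank '[[1,[0,0,0.002],[0,0,0]],[1,[0,0,0.002],[0,0,0]],[1,[0,0,0],[0,0,0]],[1,[0,0,0],[0,0,0]]]'
python3 -m crank '[[1,[0,0,0.001],[0,0,0]],[1,[0,0,0],[0,0,0]],[1,[0,0,0],[0,0,0]]]'
```

```text
time: 8.6
tool_pos: [0.5573, 0.2463, 0.1269]
ee_rot: [3.141, -0.0, 1.577]
wrist_force: [0.6, -0.1, 0.8]
width: 0.0271
finger_force: 28.1
time: 9.0
tool_pos: [0.5573, 0.2463, 0.1229]
ee_rot: [3.141, -0.0, 1.577]
wrist_force: [0.5, 0.1, 0.3]
width: 0.0271
finger_force: 28.1
time: 9.3
tool_pos: [0.5573, 0.2463, 0.1218]
ee_rot: [3.141, -0.0, 1.577]
wrist_force: [-0.5, 0.9, 1.5]
width: 0.0273
finger_force: 28.1
```

```bash
python3 -m crank '[[1,[0,0,0.001],[0,0,0]],[1,[-0.005,0,0],[0,0,0]],[1,[-0.005,0,0],[0,0,0]],[1,[-0.005,0,0],[0,0,0]],[1,[0,0,0],[0,0,0]]]'
```

```text
time: 9.8
tool_pos: [0.5572, 0.2303, 0.1207]
ee_rot: [-3.142, 0.0, 1.576]
wrist_force: [0.3, 2.0, 1.3]
width: 0.0274
finger_force: 28.1
```

Sliding at about 2 N, so it's unlocked; I'll keep pushing.

```bash
python3 -m crank '[[1,[-0.006,0,0],[0,0,0]],[1,[-0.008,0,0],[0,0,0]],[1,[-0.008,0,0],[0,0,0]],[1,[-0.008,0,0],[0,0,0]],[1,[-0.008,0,0],[0,0,0]],[1,[0,0,0],[0,0,0]]]'
```

```text
time: 10.4
tool_pos: [0.5572, 0.1911, 0.1205]
ee_rot: [-3.141, 0.002, 1.575]
wrist_force: [-0.5, -0.6, 1.1]
width: 0.0259
finger_force: 29.9
```

```bash
python3 -m crank '[[1,[-0.005,0,0],[0,0,0]],[1,[-0.005,0,0],[0,0,0]],[1,[-0.003,0,0],[0,0,0]],[1,[0,0,0],[0,0,0]]]'
python3 - <<'E'
from h import *
c=snap('scene'); im=c['color'][:,:,::-1]
cv2.imwrite('pics/z6.png',cv2.resize(im[140:260,380:580],(800,480),interpolation=cv2.INTER_CUBIC))
E
```

```text
time: 10.8
tool_pos: [0.5573, 0.1795, 0.1205]
ee_rot: [-3.141, 0.001, 1.576]
wrist_force: [-1.5, 0.7, 2.5]
width: 0.0265
finger_force: 29.9
```

View pics/z6.png

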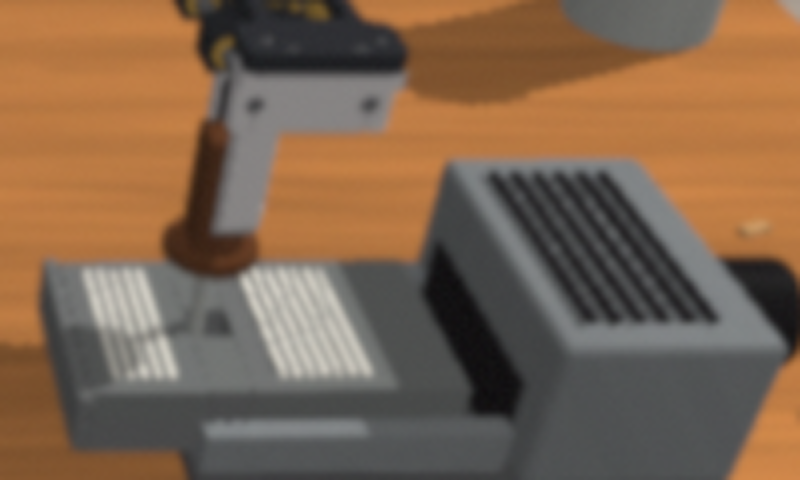

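The cassette stands well out, and the pin is at the left wall of the well, whose dark area is near crop (213,322).

```bash
python3 - <<'E'
from h import *
print(on_z(load('scene'),380+213/4,140+322/4,.052))
E
python3 -m crank '[[1,[0.004,0,0],[0,0,0]],[1,[0,0,0],[0,0,0]],[1,[0,0,-0.01],[0,0,0]],[1,[0,0,-0.02],[0,0,0]],[1,[0,0,-0.04],[0,0,0]],[1,[0,0,-0.04],[0,0,0]],[1,[0,0,-0.035],[0,0,0]],[1,[0,0,0],[0,0,0]]]'
python3 - <<'E'
from h import *
c=snap('scene'); im=c['color'][:,:,::-1]
cv2.imwrite('pics/z7.png',cv2.resize(im[60:260,350:550],(600,600),interpolation=cv2.INTER_CUBIC))
plan(.500,-.2562,.265,80.4)
E
```

```text
[0.55880351 0.18632821 0.052     ]
time: 11.65
tool_pos: [0.5597, 0.1852, 0.2726]
ee_rot: [3.13, -0.003, 1.577]
wrist_force: [-0.1, 0.5, -1.4]
width: 0.0262
finger_force: 29.9
from [0.5587 0.1849 0.2688] 90.4 rows 10
[[-0.0441, -0.0062, 0.0004], 1.0]
[[-0.0442, -0.0054, 0.0004], 1.0]
[[-0.0443, -0.0046, 0.0004], 1.0]
[[-0.0443, -0.0039, 0.0004], 1.0]
[[-0.0444, -0.0031, 0.0004], 1.0]
[[-0.0444, -0.0023, 0.0004], 1.0]
[[-0.0445, -0.0015, 0.0004], 1.0]
[[-0.0445, -0.0008, 0.0004], 1.0]
[[-0.0445, 0.0, 0.0004], 1.0]
[[-0.0445, 0.0008, 0.0004], 1.0]
```

View pics/z7.png

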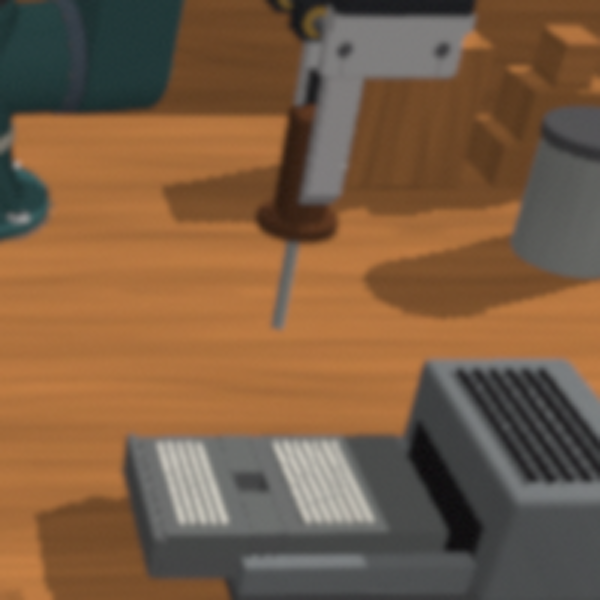

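The cassette stays about 59 mm out and the pin tool is clear, with its tip at crop (278,327) and collar at (297,220).

```bash
python3 - <<'E'
from h import *
c=load('scene');T=np.array([.5587,.1849,.2688])
print(on_z(c,350+278/3,60+327/3,.1763),on_z(c,350+297/3,60+220/3,.2503));print(((proj(c,[T-[0,0,.0925],T-[0,0,.0185]])-[350,60])*3).round(0))
E
python3 -m crank '[[1,[-0.044,-0.006,0],[0,0,1]],[1,[-0.044,-0.005,0],[0,0,1]],[1,[-0.044,-0.005,0],[0,0,1]],[1,[-0.044,-0.004,0],[0,0,1]],[1,[-0.044,-0.003,0],[0,0,1]],[1,[-0.044,-0.002,0],[0,0,1]],[1,[-0.044,-0.002,0],[0,0,1]],[1,[-0.044,-0.001,0],[0,0,1]]]'
python3 -m crank '[[1,[-0.044,0,0],[0,0,1]],[1,[-0.044,0.001,0],[0,0,1]],[1,[0,0,0],[0,0,0]],[1,[0,0,0],[0,0,0]]]'
python3 - <<'E'
from h import *
c=snap('scene'); im=c['color'][:,:,::-1]
cv2.imwrite('pics/z8.png',cv2.resize(im[70:250,130:330],(600,540),interpolation=cv2.INTER_CUBIC))
plan(.500,-.2562,.22,80.4)
E
```

```text
[0.55816974 0.18483901 0.1763    ] [0.55610106 0.18437022 0.2503    ]
[[278. 327.]
 [299. 222.]]
time: 12.5
tool_pos: [0.5088, -0.167, 0.2623]
ee_rot: [-3.137, -0.002, 1.437]
wrist_force: [1.1, -0.2, -0.9]
width: 0.026
finger_force: 29.9
time: 12.9
tool_pos: [0.4977, -0.2534, 0.2624]
ee_rot: [-3.137, -0.003, 1.4]
wrist_force: [-0.8, 1.4, -2.0]
width: 0.026
finger_force: 29.9
from [ 0.4982 -0.2525  0.2632] 80.3 rows 1
[[-0.0033, 0.0024, 0.0432], -0.1]
```

View pics/z8.png

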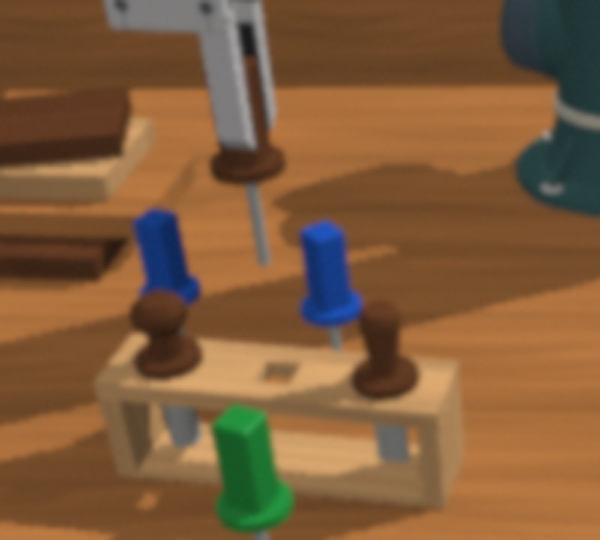

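The tool hangs straight above its hole: tip at crop (264,264), hole at (280,371). Now lowering.

```bash
python3 -m crank '[[1,[-0.004,0.0035,0.01],[0,0,0]],[1,[0,0,0.03],[0,0,0]],[1,[0,0,0.03],[0,0,0]],[1,[0,0,0],[0,0,0]],[1,[0,0,0],[0,0,0]]]'
```

```text
time: 13.45
tool_pos: [0.5015, -0.2565, 0.1949]
ee_rot: [-3.14, -0.001, 1.404]
wrist_force: [-1.0, -0.2, -1.3]
width: 0.026
finger_force: 29.9
```

Tip about 17 mm above the rack top, within 1 mm of target. Continuing down gently.

```bash
python3 -m crank '[[1,[0,0,0.015],[0,0,0]],[1,[0,0,0.015],[0,0,0]],[1,[0,0,0],[0,0,0]],[1,[0,0,0],[0,0,0]]]'
python3 -m crank '[[1,[0,0,0.02],[0,0,0]],[1,[0,0,0.02],[0,0,0]],[1,[0,0,0.012],[0,0,0]],[1,[0,0,0],[0,0,0]],[1,[0,0,0],[0,0,0]]]'
```

```text
time: 13.85
tool_pos: [0.5012, -0.2576, 0.165]
ee_rot: [-3.141, -0.001, 1.402]
wrist_force: [0.6, 0.3, -1.2]
width: 0.0256
finger_force: 29.9
time: 14.35
tool_pos: [0.5018, -0.258, 0.1142]
ee_rot: [3.141, 0.0, 1.402]
wrist_force: [0.2, 0.9, -1.6]
width: 0.0257
finger_force: 29.9
```

```bash
python3 -m crank '[[1,[0,0,0.004],[0,0,0]],[1,[0,0,0.002],[0,0,0]],[1,[0,0,0],[0,0,0]],[1,[0,0,0],[0,0,0]]]'
python3 -m crank '[[1,[0,0,0.001],[0,0,0]],[1,[0,0,0],[0,0,0]],[1,[0,0,0],[0,0,0]]]'
```

```text
time: 14.75
tool_pos: [0.5016, -0.2578, 0.1078]
ee_rot: [3.141, 0.0, 1.402]
wrist_force: [0.5, 0.0, -2.0]
width: 0.026
finger_force: 29.9
time: 15.05
tool_pos: [0.5018, -0.2579, 0.1074]
ee_rot: [3.141, 0.0, 1.402]
wrist_force: [-1.6, 0.0, 2.6]
width: 0.026
finger_force: 29.9
```

Collar seated; releasing.

```bash
python3 -m crank '[[0.7,[0,0,0],[0,0,0]],[0.5,[0,0,0],[0,0,0]],[0.3,[0,0,0],[0,0,0]],[0.2,[0,0,0],[0,0,0]],[0.2,[0,0,0],[0,0,0]],[0.2,[0,0,0],[0,0,0]]]'
python3 -m crank '[[0.2,[0,0,-0.02],[0,0,0]],[0.2,[0,0,-0.04],[0,0,0]],[0.2,[0,0,-0.045],[0,0,0]],[0.2,[0,0,-0.045],[0,0,0]],[0.2,[0,0,0],[0,0,0]],[0.2,[0,0,0],[0,0,0]]]'
python3 - <<'E'
from h import *
c=snap('scene'); im=c['color'][:,:,::-1]
cv2.imwrite('pics/z9.png',cv2.resize(im[50:290,130:580],(800,427),interpolation=cv2.INTER_CUBIC))
E
```

```text
time: 15.65
tool_pos: [0.5014, -0.2577, 0.1065]
ee_rot: [-3.142, -0.0, 1.402]
wrist_force: [0.0, -0.6, -0.2]
width: 0.0645
finger_force: 0.0
time: 16.25
tool_pos: [0.5021, -0.2581, 0.2582]
ee_rot: [3.138, 0.001, 1.402]
wrist_force: [-0.0, -0.3, -0.8]
width: 0.0753
finger_force: 0.0
```

View pics/z9.png

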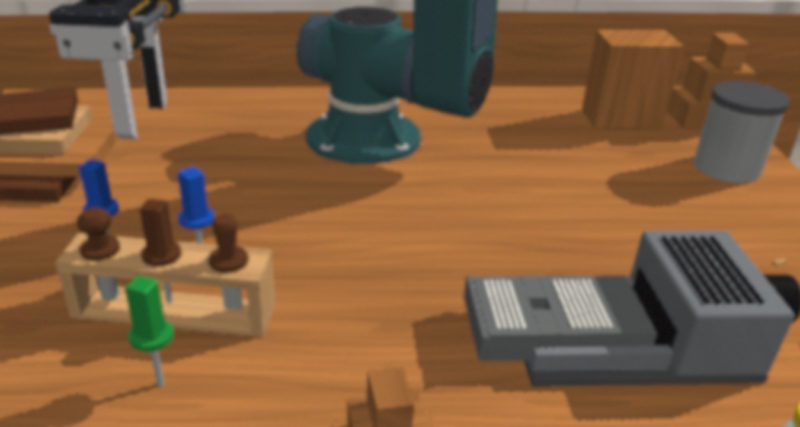

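The pin tool is upright in the middle hole (158,235), the other tools haven't moved, the cassette is out (545,305) and the gripper is clear.

```bash
python3 -c "
from bench import robot
print(robot.close_job())"
```

```text
the job is handed in; nothing more can be done
None
```

Job handed in at about 16 s of the 54 s allowed: I held the button down with the pin and pushed the cassette out about 59 mm (measured from the camera), then hung the pin tool back in its middle hole and let go.

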